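Steep the herb infusers

ROBOT

A 6-joint arm with a two-finger parallel gripper is mounted at the origin on the work surface. World frame = base frame: x ahead of the robot, y to its left, z up, the work surface at z = 0. Lengths are in m, angles in rad, forces in N, time in s.
With the tool pointing down it reaches from about 0.275 to 0.875 m from the base axis. Payload 12.5 kg.
Tool frame: the origin (TCP) lies at the very end of the fingers, on their centre line; the grasp point (between the pads) lies 19 mm behind it (r.grasp_offset is the distance from the TCP to the grasp point, in m); z points along the fingers, y is the line along which they close (so a half turn about z gives the same grasp; the last joint's range is limited). The gripper opens to 85 mm and grips with 20 to 120 N. Pads are 22 mm wide; open, the fingers measure 114 mm over their backs; the gripper's body (76 mm by 85 mm) begins 54 mm behind the grasp point. The pads swing forward as they close: fully open they stand 13 mm farther back than shut.
Start: joints at [-1.258, 0.351, 1.652, -0, 1.139, -0.085], TCP at [0.213, -0.507, 0.231] pointing down, gripper open.
Joint ranges: [-2.75, 2.75], [-0.79, 2.1], [0.01, 2.65], [-1.57, 4.71], [0.07, 3.14], [-2.87, 2.87]. Speed limits (rad/s): [2.22, 2.22, 2.79, 3.14, 3.14, 3.14].

INTERFACE

Orientations are given as [roll, pitch, yaw] about the fixed x, y, z axes, in that order (R = Rz(yaw) Ry(pitch) Rx(roll)).
In Python, from cell import sense, capture, calibration, r gives the robot as it stands. The module is installed in compiled form; this text tells all that it offers.
- The arm moves only by the tool step_arm, never from a script. Its argument "plan" is a list of rows, each a list of 3 entries, a list of its own where there are three numbers: the shift along the tool's x, y, z in mm, then the turn about the tool's z in rad, then the closure, from 0 (fully open) to 1 (shut). In form: [[[tx, ty, tz], turn, grip], ...]. A call has exactly 10 rows; each row shifts and turns the commanded pose from where the row before left it, along the tool's axes as they then stand; what a row does not reach is not made up. A row lasts 1/12 s, in which the tool goes at most 41.7 mm and 7.16 degrees, less where a joint would pass 70% of its speed; a pose out of reach is approached as far as the arm can. A call with a gripper value outside its range is refused whole. The fingers move at their own pace and stop on an object; "grip_force" is the grip in N (left out, the last holds). Time passes only in rows, so rows that do not move let the fingers close, or fill a call up. It gives the time, the measured TCP pose, the force, the opening and the grip force at its end, in the units of the state.
- sense(): the state, without advancing time (a new reading comes with each control period).
- capture(name): name is "scene" or "top" or "wrist"; returns the picture (480x640x3 uint8, red, green, blue); there is no depth.
- calibration(name): a dict with "K" (3x3 intrinsics, pixels), "xyz" and "rotation" of the camera in the world. Camera axes: x right, y up, looking along -z (the intrinsics and any distortion apply to the point x, -y, -z); pixel columns grow to the right and rows downward; lengths in m; the calibration is good to about 2 mm. A picture is of the moment at which its call begins: read the wrist's pose just before it. calibration takes no time and is no camera call; for the wrist camera it gives the pose at the moment of the call.
- r.hand_in(): hands the job in; it is judged then, once.
The state is a dict: "time_s": time; "q": joint angles; "qd": joint speeds; "joint_torque": joint torques, N m; "tool_pos": TCP position; "ee_rot": TCP orientation; "wrist_force": force on the tool from outside, world axes, zero at the start; "wrist_torque": the same for the moment, N m; "gripper_width": finger opening in m; "gripper_force": force on a finger pad.
Only numpy, scipy, OpenCV 4.12 (cv2) and the standard library are available. Lean on these libraries where they do the work, as an engineer would, in place of code of your own. Each camera call takes 0.05 s, during which the arm holds its last target. There are 200 camera calls.

TASK

Slide the lid out of the wooden box and lay it flat on the white chopping board, then move every herb infuser from the box into the blue tub and press the tub's lid down until it sits level and tight on the rim all round. When the tub is shut, wind the timer clockwise past its red top mark and then turn it back to the green 10-minute mark. Leave the other things on the counter where they are.

Things in the scene. Friction and masses are not known exactly. Their poses are not given: they have to be found in the camera images.
- box: wooden box, fixed, outside 146 (own x) x 142 (own y) x 76 mm high, inside 130 x 130, floor 6 thick. Origin: centre of underside. Grooves in the +x and -x walls (lips 126 mm apart) hold the lid down; the +y wall stops it; the -y wall is only 58 mm high, so the lid slides out towards own -y only. A cross divider 21 mm high makes 4 cells, at most one infuser in each
- box_lid: pale wood sliding lid, 135 (own x) x 136 (own y) x 6.5 mm, 140 g. Origin: centre of underside. Shut, its axes match the box's and its origin is at y -3, z 60 mm in the box frame; it slides easily with 1.5 mm side and 2.5 mm upward play, and is clear at y = -139 mm. On its middle stands a dark grip bar 50 long (own x), 12 thick (own y), 24 mm high above the plate
- infuser1: herb infuser, if present (up to four alike; absent ones are None): steel square body 30 by 30 by 26 mm high with slots, and on top a green round knob 14 mm across and 24 mm high (50 mm in all), 60 g. Origin: centre of the underside; own z runs up through the knob. Starts upright in a cell of the box
- infuser2: herb infuser, if present (up to four alike; absent ones are None): steel square body 30 by 30 by 26 mm high with slots, and on top a green round knob 14 mm across and 24 mm high (50 mm in all), 60 g. Origin: centre of the underside; own z runs up through the knob. Starts upright in a cell of the box
- infuser3: herb infuser, if present (up to four alike; absent ones are None): steel square body 30 by 30 by 26 mm high with slots, and on top a green round knob 14 mm across and 24 mm high (50 mm in all), 60 g. Origin: centre of the underside; own z runs up through the knob. Starts upright in a cell of the box
- infuser4: herb infuser, if present (up to four alike; absent ones are None): steel square body 30 by 30 by 26 mm high with slots, and on top a green round knob 14 mm across and 24 mm high (50 mm in all), 60 g. Origin: centre of the underside; own z runs up through the knob. Starts upright in a cell of the box
- board: white chopping board, 220 by 220 by 12 mm, fixed on the counter. Origin: centre of its underside
- tub: round blue tub, fixed, inside diameter 116, wall 4, floor 5, rim 72 mm high. Origin: centre of underside. An orange gasket in four quarters along the rim stands 5 mm proud; it yields only when pressed (about 10 N in all) and then stays down, flush with the rim
- tub_lid: lid of the tub: blue plate 132 mm across, 6 thick; below it a white plug 107 across, 8 deep, that enters the tub; above it a white knob 18 across, 24 high; 100 g. Origin: centre of the plug's underside, z up through the knob. Starts flat on the counter, plug down. On the raised gasket its origin is 69 mm above the tub's origin; pressed home, plate on rim, 64 mm
- timer: round white kitchen timer, fixed, 86 mm across, 36 high without its dial. Origin: centre of underside. Marks round the dial: black zero mark at own +x, then clockwise from above (0.12 rad a minute) grey minute marks, a green 10-minute mark at 1.2 rad and the red top mark at 2.4 rad
- dial (a joint): dial of the timer, rad: 0 when the yellow pointer is at the black zero mark, growing as it is turned clockwise seen from above; green mark 1.2, red mark 2.4, end stop 2.9. It stays where it is left (friction about 0.03 N m) and can be turned both ways
- dial_grip (a point): point on the dial's axis 56 mm above the counter, inside the black grip bar: the bar is 44 mm long, 12 mm thick, its foot 41 mm and its top 65 mm above the counter; a yellow line along one half of its top is the pointer. This frame turns with the dial: own +x runs along the bar towards the pointer
- ramekin: small white bowl, bystander; origin at its underside
- mug: blue mug, bystander; origin at its underside
- salt: glass salt jar, bystander; origin at its underside
- spoon: wooden spoon, 180 mm long, lying, bystander; origin at its underside
- mezzaluna: curved two-handled herb chopper, lying, bystander; origin at its underside
There are look-alikes about, which are no part of the job. Leave any orange or turquoise look-alike of the tub_lid alone.

How it is judged:
By the outcome, as a careful person would: the job done as asked, in the order asked, and still so for the second after the job is handed in, with the robot touching nothing.
Of infuser1, infuser2, infuser3, infuser4 only 2 to 4 are there at a start; the rules pass over those that are not, and their reading is None.
At some moment in a run one of tub_lid may be knocked a few centimetres aside while the robot is not near it.
Once in a run the grip may slacken for a moment while it holds something.
It also fails if it takes over 210 s, if anything falls off the work surface, if the arm or the gripper's body presses on something with over 40 N, if the wrist force passes 120 N, or if a joint passes its speed limit or range.

## Working session

There is one attempt and no reset: what is moved stays moved. The work goes in short steps, Python scripts to look and compute and a tool call to move; the robot and the scene stay as the last step left them, time stands still between calls to the robot, and variables do not carry over. Pictures are saved under pics/ and viewed, at most 14 in all, crops included, and the job is handed in when it is done.

Besides the shell and the picture viewer there is one more tool, called after "Emit:" by a JSON object that holds its "op" and its "data", one argument or row to a line. step_arm: Moves the arm, as the interface text tells. Its arguments: {"type":"object","properties":{"plan":{"type":"array","items":{"type":"array"}},"grip_force":{"type":"number"}},"required":["plan"]}

```bash
mkdir -p pics; python3 - <<'E'
from cell import sense,capture,calibration,r
import cv2
for n in("scene","top"):
    im=capture(n); cv2.imwrite(f"pics/{n}0.png",im[:,:,::-1]); c=calibration(n); print(n,c["K"],c["xyz"],c["rotation"],c.keys())
s=sense(); print(s)
E
```

```text
scene [[438.72768839   0.         324.87971865]
 [  0.         438.72768839 247.27336922]
 [  0.           0.           1.        ]] [ 0.82498159 -0.34323123  0.83807844] [ 0.59764194 -0.01489122  0.58759751] dict_keys(['K', 'xyz', 'rotation'])
top [[598.21841887   0.         322.96213269]
 [  0.         598.21841887 243.82875815]
 [  0.           0.           1.        ]] [0.33054238 0.09924785 1.68279354] [ 0.12340345  0.00233094 -1.58902487] dict_keys(['K', 'xyz', 'rotation'])
{'time_s': 0.1, 'q': array([-1.25763673e+00,  3.51190609e-01,  1.65236417e+00, -1.77080622e-05,
        1.13910599e+00, -8.46235208e-02]), 'qd': array([-0.0004225 , -0.00251018, -0.00201097,  0.00115294,  0.00030217,
        0.00019782]), 'joint_torque': array([ 7.54666180e-04, -5.06830680e+01, -2.91875732e+01, -8.29824512e-05,
        2.69701966e-03, -2.26802581e-05]), 'tool_pos': array([ 0.21297075, -0.50676516,  0.23080619]), 'ee_rot': array([-3.14052699e+00, -7.42624277e-05,  3.97790496e-01]), 'wrist_force': array([-0.10824156,  0.58576974, -1.20015409]), 'wrist_torque': array([-0.03362332, -0.04347404, -0.02609679]), 'gripper_force': 0.0, 'gripper_width': 0.08534787336683593}
```

View pics/scene0.png

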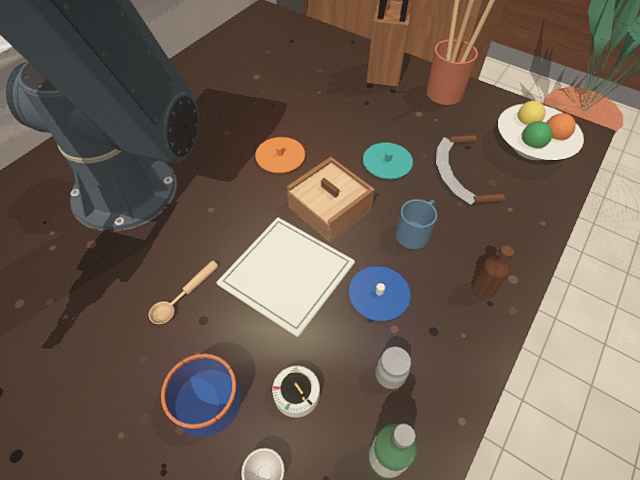

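View pics/top0.png

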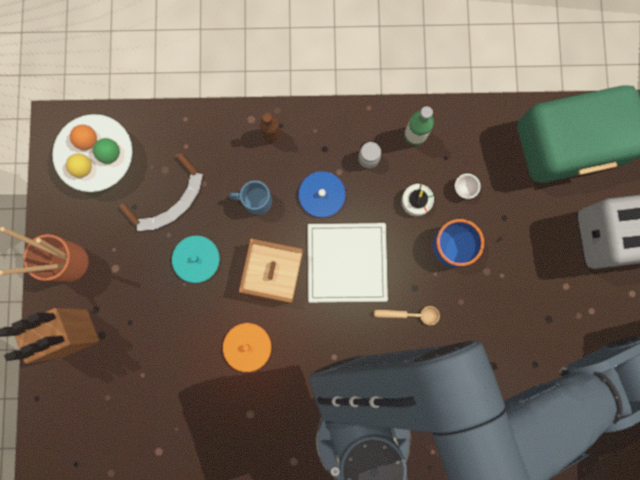

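Scene view: the box is at (330,195), the board at (286,275), the blue lid at (380,292), the tub at (200,390) and the timer at (296,390). In the top view they are at (271,270), (347,262), (322,194), (460,242) and (418,200).

Tub-lid candidates in the top view are blue (322,194), orange (247,348) and turquoise (195,259). The description says blue. Next is a close crop to check that choice, the box's low wall and the dial.

```bash
cat > h.py <<'E'
import numpy as np, cv2
from scipy.spatial.transform import Rotation as Ro
from cell import sense,capture,calibration,r
def cam(n):
    c=calibration(n); return np.array(c["K"]),np.array(c["xyz"]),Ro.from_euler("xyz",c["rotation"]).as_matrix()
def ray(c,uv):
    K,p,R=c; x=np.linalg.solve(K,np.array([uv[0],uv[1],1.])); d=R@np.array([x[0],-x[1],-x[2]]); return p,d/np.linalg.norm(d)
def onz(c,uv,z):
    p,d=ray(c,uv); return p+d*(z-p[2])/d[2]
def tri(c1,u1,c2,u2):
    p,d=ray(c1,u1);q,e=ray(c2,u2)
    s=np.linalg.lstsq(np.c_[d,-e],q-p,rcond=None)[0]
    a=p+s[0]*d;b=q+s[1]*e
    return (a+b)/2,np.linalg.norm(a-b)
def blobs(im,lo,hi,box=None,amin=20):
    h=cv2.cvtColor(im,cv2.COLOR_RGB2HSV); m=cv2.inRange(h,np.array(lo),np.array(hi))
    if box: k=np.zeros_like(m);k[box[1]:box[3],box[0]:box[2]]=255;m&=k
    cs,_=cv2.findContours(m,cv2.RETR_EXTERNAL,cv2.CHAIN_APPROX_NONE)
    return sorted([c for c in cs if cv2.contourArea(c)>=amin],key=cv2.contourArea,reverse=True)
def cen(c):
    m=cv2.moments(c);return np.array([m["m10"],m["m01"]])/m["m00"]
E
python3 - <<'E'
import cv2,numpy as np
s=cv2.imread("pics/scene0.png");t=cv2.imread("pics/top0.png")
def cr(i,u,v,w,h): return cv2.resize(i[v-h//2:v+h//2,u-w//2:u+w//2],(400,300),interpolation=cv2.INTER_CUBIC)
a=np.vstack([np.hstack([cr(s,330,197,104,78),cr(t,271,270,80,60)]),np.hstack([cr(s,296,390,64,48),cr(s,380,292,80,60)])])
cv2.imwrite("pics/crop1.png",a)
E
```

```text
(no output)
```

View pics/crop1.png

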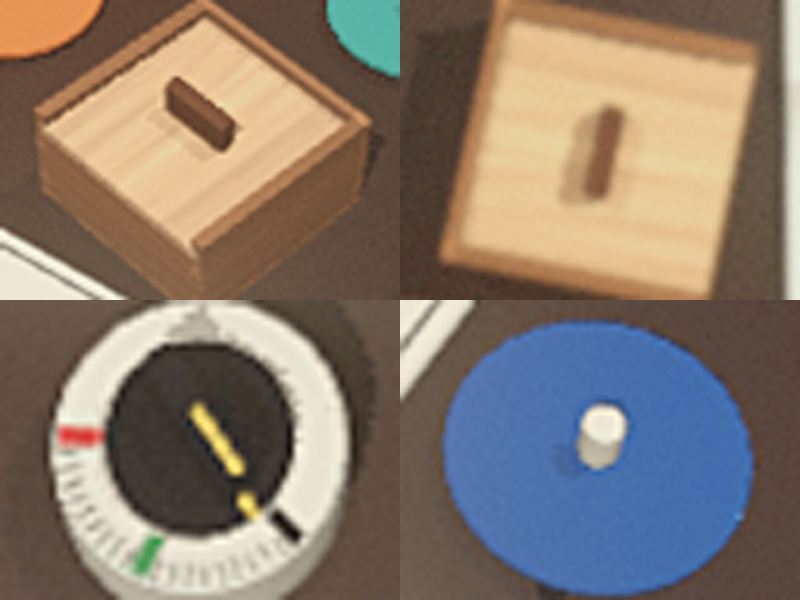

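The crop shows the box's low edge on the board side (right in the top view, so world -y). The bar runs along own x. The blue lid has a white knob, so it's the right one. The dial pointer sits close to the black zero mark.

```bash
cat > m1.py <<'E'
from h import *
s=cv2.imread("pics/scene0.png")[:,:,::-1].copy();t=cv2.imread("pics/top0.png")[:,:,::-1].copy()
cs,ct=cam("scene"),cam("top")
def show(n,im,lo,hi,box,k=2):
    o=[]
    for c in blobs(im,lo,hi,box,4)[:k]:
        print(n,cen(c).round(1),cv2.contourArea(c),cv2.minAreaRect(c)); o.append(cen(c))
    return o
show("lid blue t",t,(100,120,60),(125,255,255),(290,160,360,230),1)
show("lid blue s",s,(100,120,60),(125,255,255),(340,255,420,330),1)
show("knob t",t,(0,0,150),(180,80,255),(310,180,335,208))
show("knob s",s,(0,0,130),(180,90,255),(368,275,392,302))
show("orange rim t",t,(3,130,120),(18,255,255),(430,210,495,275),1)
show("orange rim s",s,(3,130,120),(18,255,255),(150,345,245,440),1)
show("bar t",t,(0,60,20),(15,255,125),(255,255,290,288))
show("bar s",s,(0,60,20),(15,255,115),(312,170,350,205))
show("board t",t,(0,0,170),(180,60,255),(300,215,395,308),1)
show("yellow t",t,(18,110,110),(35,255,255),(400,180,440,220))
show("yellow s",s,(18,110,110),(35,255,255),(270,365,325,420))
show("dial t",t,(0,0,0),(180,255,70),(405,188,432,214),1)
show("dial s",s,(0,0,0),(180,255,75),(276,370,316,404),1)
show("red s",s,(0,120,120),(8,255,255),(270,365,325,420),1)
show("green s",s,(50,100,60),(85,255,255),(270,365,325,420),1)
show("boxwood t",t,(8,60,90),(22,200,255),(235,232,307,305),1)
E
python3 m1.py
```

```text
lid blue t [321.4 193.9] 1590.5 ((321.5, 194.0), (44.0, 45.0), 90.0)
lid blue s [379.2 293.2] 2547.0 ((379.0000305175781, 293.0000305175781), (59.396968841552734, 55.154327392578125), 45.0)
knob t [321.7 192.2] 36.5 ((321.7500305175781, 192.25001525878906), (7.071067810058594, 6.363961219787598), 45.0)
knob s [379.8 288.7] 89.0 ((379.923095703125, 288.8846130371094), (9.21745777130127, 12.74754810333252), 11.309932708740234)
orange rim t [460.4 241.8] 1736.5 ((460.5, 241.5), (47.0, 47.0), 90.0)
orange rim s [195.6 390.5] 674.5 ((198.0, 390.5), (68.58935546875, 79.90306091308594), 45.0)
bar s [329.8 189.8] 66.0 ((329.0000305175781, 189.50001525878906), (19.230182647705078, 7.155416965484619), 26.56505012512207)
board t [347.  262.5] 6022.5 ((347.0340881347656, 262.35455322265625), (78.3830795288086, 79.15110778808594), 89.16968536376953)
yellow t [420.6 193.3] 12.0 ((420.7500305175781, 193.25), (2.8460497856140137, 6.324554920196533), 18.43494987487793)
yellow s [298.2 387.9] 26.0 ((298.1538391113281, 387.73077392578125), (13.035452842712402, 2.773500680923462), 56.30992889404297)
yellow s [303.3 398.5] 6.5 ((303.5, 398.5), (3.0, 3.0), 90.0)
dial t [417.5 199.3] 171.0 ((418.00006103515625, 198.50001525878906), (16.26345443725586, 16.26345443725586), 45.0)
dial s [295.3 387.3] 655.0 ((295.5, 387.5), (29.0, 29.0), 90.0)
red s [276.2 387.3] 8.5 ((276.5, 387.0), (2.0, 7.0), 90.0)
green s [287.2 406. ] 4.0 ((287.3000183105469, 405.9000244140625), (1.3416407108306885, 4.919349670410156), 26.56505012512207)
boxwood t [274.6 265.8] 4314.0 ((270.5, 268.0), (72.0, 71.0), 90.0)
```

```bash
cat >> h.py <<'E'
def go(x,y,z,yaw=None):
    """tool-frame shift (mm) and turn to reach a world TCP pose, tool down"""
    s=sense(); p=np.array(s["tool_pos"]); R=Ro.from_euler("xyz",s["ee_rot"]).as_matrix()
    d=R.T@(np.array([x,y,z])-p)*1000
    w=s["ee_rot"][2]; t=None if yaw is None else round(float(-((yaw-w+np.pi/2)%np.pi-np.pi/2)),3)
    print("shift",d.round(1),"turn",t,"now",p.round(4),"yaw",round(w,3),"q6",round(s["q"][5],2),"t",s["time_s"])
E
python3 - <<'E'
from h import *
cs,ct=cam("scene"),cam("top"); cw=cam("wrist")
print("wrist",cw[1],cw[2][:,2], cw[0][0,0], sense()["tool_pos"])
print("bar",tri(cs,(329.8,187),ct,(272,270)))
print("knob",tri(cs,(380.5,286.5),ct,(321.7,192.2)))
print("dial",tri(cs,(296,388),ct,(418,199)))
print("tub",tri(cs,(199,390.5),ct,(460.4,241.7)))
print("board",onz(ct,(347,262.4),.012),onz(ct,(460.4,241.7),.077),onz(ct,(321.5,194),.014))
b=onz(ct,(272,270),.09); go(b[0],b[1]-.03,.34,0.)
E
```

```text
wrist [ 0.27740079 -0.4798342   0.37397936] [0.25587719 0.10532996 0.96095393] 391.7822691899211 [ 0.21297075 -0.50676516  0.23080619]
bar (array([0.46255106, 0.23872117, 0.07861362]), np.float64(0.003448400425219991))
knob (array([0.68208011, 0.10089602, 0.03431365]), np.float64(0.0023016659462502666))
dial (array([ 0.65819012, -0.16863414,  0.03142184]), np.float64(0.00278825378075201))
tub (array([ 0.53004941, -0.27344646,  0.06932981]), np.float64(0.0016795512436046237))
board [0.48411548 0.03294657 0.012     ] [ 0.52866826 -0.27239822  0.077     ] [0.68023498 0.10091694 0.014     ]
shift [ 504.4 -562.  -108.6] turn 0.398 now [ 0.213  -0.5068  0.2308] yaw 0.398 q6 -0.08 t 0.1
```

Emit:
{"op": "step_arm", "data": {
  "plan": [
    [[25,-28,-5.5],0,0],
    [[25,-28,-5.5],0,0],
    [[25,-28,-5.5],0,0],
    [[25,-28,-5.5],0,0],
    [[25,-28,-5.5],0,0],
    [[25,-28,-5.5],0,0],
    [[25,-28,-5.5],0,0],
    [[25,-28,-5.5],0,0],
    [[25,-28,-5.5],0,0],
    [[25,-28,-5.5],0,0]
  ],
  "grip_force": 40
}}

```text
time_s: 0.93
tool_pos: [0.335, -0.1502, 0.2865]
ee_rot: [3.142, -0.0, 0.397]
wrist_force: [-0.1, -1.1, -0.4]
gripper_width: 0.0854
gripper_force: 0.0
```

Emit:
{"op": "step_arm", "data": {
  "plan": [
    [[25,-28,-5.5],0,0],
    [[25,-28,-5.5],0,0],
    [[25,-28,-5.5],0,0],
    [[25,-28,-5.5],0,0],
    [[25,-28,-5.5],0,0],
    [[25,-28,-5.5],0,0],
    [[25,-28,-5.5],0,0],
    [[25,-28,-5.5],0,0],
    [[25,-28,-5.5],0,0],
    [[25,-28,-5.5],0,0]
  ]
}}

```text
time_s: 1.77
tool_pos: [0.4571, 0.205, 0.3413]
ee_rot: [3.142, 0.0, 0.398]
wrist_force: [-0.2, -0.2, -0.2]
gripper_width: 0.0854
gripper_force: 0.0
```

Emit:
{"op": "step_arm", "data": {
  "plan": [
    [[0,0,0],0.1,0],
    [[0,0,0],0.1,0],
    [[0,0,0],0.1,0],
    [[0,0,0],0.1,0],
    [[0,0,0],0,0],
    [[0,0,0],0,0],
    [[0,0,0],0,0],
    [[0,0,0],0,0],
    [[0,0,0],0,0],
    [[0,0,0],0,0]
  ]
}}

```text
time_s: 2.6
tool_pos: [0.4571, 0.2029, 0.3413]
ee_rot: [-3.142, -0.0, -0.001]
wrist_force: [0.2, 0.2, -0.3]
gripper_width: 0.0853
gripper_force: 0.0
```

```bash
python3 - <<'E'
from h import *
import pickle
c=cam("wrist");im=capture("wrist");cv2.imwrite("pics/w1.png",im[:,:,::-1]);pickle.dump(c,open("w1.pkl","wb"));go(.46,.238,.12)
print(c[1])
E
```

```text
shift [  2.8 -35.1 221.3] turn None now [0.4571 0.2029 0.3413] yaw -0.002 q6 1.9 t 2.65
[0.52694526 0.20265926 0.48445478]
```

View pics/w1.png

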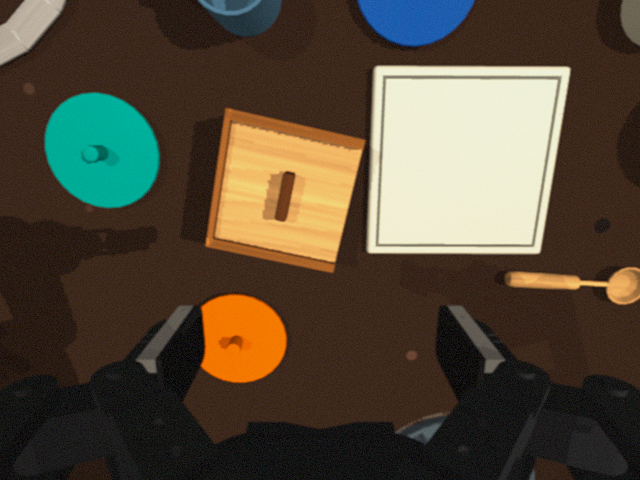

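Wrist view: the box corners are (226,109), (365,142), (334,271) and (206,245). The bar is at (286,196), the board spans (370..570, 67..252), and the low side faces the board.

```bash
python3 - <<'E'
from h import *
import pickle
c=pickle.load(open("w1.pkl","rb"));im=cv2.imread("pics/w1.png")[:,:,::-1].copy()
P=np.array([onz(c,u,.076)[:2] for u in [(226,109),(365,142),(334,271),(206,245)]]);print(P.round(4))
e=[P[0]-P[1],P[3]-P[2],P[0]-P[3],P[1]-P[2]]
print("lens",[np.linalg.norm(v).round(4) for v in e]); 
print("yaw",[np.arctan2(-e[0][0],e[0][1]),np.arctan2(-e[1][0],e[1][1]),np.arctan2(e[2][1],e[2][0]),np.arctan2(e[3][1],e[3][0])],"cen",P.mean(0))
for b in blobs(im,(0,80,15),(14,255,110),(265,160,305,232),30)[:2]:
    rr=cv2.minAreaRect(b);print(rr,cen(b)); 
    bp=cv2.boxPoints(rr); L=[onz(c,q,.09)[:2] for q in bp];print(np.round(L,4),onz(c,rr[0],.0905),onz(c,rr[0],.08))
B=blobs(im,(0,0,180),(60,80,255),(365,60,575,260),1000)[0];rr=cv2.boxPoints(cv2.minAreaRect(B)); 
print("board",onz(c,cen(B),.012),[onz(c,q,.012)[:2].round(3) for q in rr])
h=cv2.cvtColor(im,cv2.COLOR_RGB2HSV);print([h[y,x] for x,y in((286,196),(288,180),(282,215),(275,205),(300,200))])
s=cam("scene"); print("bar2v",tri(s,(330.5,186.5),c,(286,197)))
E
```

```text
[[0.5456 0.2959]
 [0.5138 0.1575]
 [0.3751 0.1877]
 [0.4054 0.3273]]
lens [np.float64(0.142), np.float64(0.1428), np.float64(0.1437), np.float64(0.1419)]
yaw [np.float64(-0.22649729329180618), np.float64(-0.21390425015713002), np.float64(-0.21989683307646618), np.float64(-0.21449578927370885)] cen [0.45996027 0.2421021 ]
((282.75836181640625, 195.39413452148438), (9.653634071350098, 48.0594482421875), 15.124006271362305) [282.5075188  192.30576441]
[[0.4392 0.2527]
 [0.4864 0.2385]
 [0.4839 0.2293]
 [0.4365 0.2432]] [0.46195714 0.24079074 0.0905    ] [0.46022503 0.24180705 0.08      ]
board [0.4937259  0.03397939 0.012     ] [array([0.377, 0.143]), array([0.594, 0.148]), array([ 0.592, -0.074]), array([ 0.374, -0.11 ])]
[array([ 12, 196, 116], dtype=uint8), array([ 11, 172, 117], dtype=uint8), array([ 11, 183, 114], dtype=uint8), array([ 16, 161, 181], dtype=uint8), array([ 18, 146, 239], dtype=uint8)]
bar2v (array([0.46175476, 0.23981494, 0.08025889]), np.float64(0.00685339871081886))
```

Emit:
{"op": "step_arm", "data": {
  "plan": [
    [[0,0,30],0.11,0],
    [[0,0,30],0.11,0],
    [[-1,-9,30],0,0],
    [[-1,-9,30],0,0],
    [[-1,-9,30],0,0],
    [[-1,-9,30],0,0],
    [[-0.7,0,30],0,0],
    [[0,0,30],0,0],
    [[0,0,20],0,0],
    [[0,0,11],0,0]
  ]
}}

```text
time_s: 3.48
tool_pos: [0.4594, 0.2387, 0.0679]
ee_rot: [3.14, 0.003, -0.222]
wrist_force: [-0.1, 0.2, -0.8]
gripper_width: 0.0852
gripper_force: 0.0
```

Emit:
{"op": "step_arm", "data": {
  "plan": [
    [[0,0,0],0,0],
    [[0,0,0],0,1],
    [[0,0,0],0,1],
    [[0,0,0],0,1],
    [[0,0,0],0,1],
    [[0,0,0],0,1],
    [[0,0,0],0,1],
    [[0,0,0],0,1],
    [[0,0,0],0,1],
    [[0,0,0],0,1]
  ],
  "grip_force": 50
}}

```text
time_s: 4.32
tool_pos: [0.4607, 0.2392, 0.0709]
ee_rot: [-3.141, -0.001, -0.222]
wrist_force: [-1.0, -0.8, 6.7]
gripper_width: 0.0104
gripper_force: 49.9
```

Emit:
{"op": "step_arm", "data": {
  "plan": [
    [[0,0,-1],0,1],
    [[0,5,0],0,1],
    [[0,12,0],0,1],
    [[0,17,0],0,1],
    [[0,20,0],0,1],
    [[0,20,0],0,1],
    [[0,20,0],0,1],
    [[0,20,0],0,1],
    [[0,18,0],0,1],
    [[0,14,0],0,1]
  ]
}}

```text
time_s: 5.15
tool_pos: [0.4272, 0.0948, 0.0712]
ee_rot: [3.141, 0.001, -0.223]
wrist_force: [0.6, -0.3, -2.1]
gripper_width: 0.011
gripper_force: 48.9
```

```bash
python3 - <<'E'
from h import *
import pickle
c=cam("scene");im=capture("scene");cv2.imwrite("pics/s1.png",cv2.resize(im[120:360,170:490,::-1],(640,480)))
go(.484,.033,.07);print(sense()["gripper_width"])
E
```

```text
shift [69.4 46.3  1. ] turn None now [0.4266 0.0935 0.071 ] yaw -0.223 q6 1.9 t 5.2
0.010866388215987796
```

View pics/s1.png

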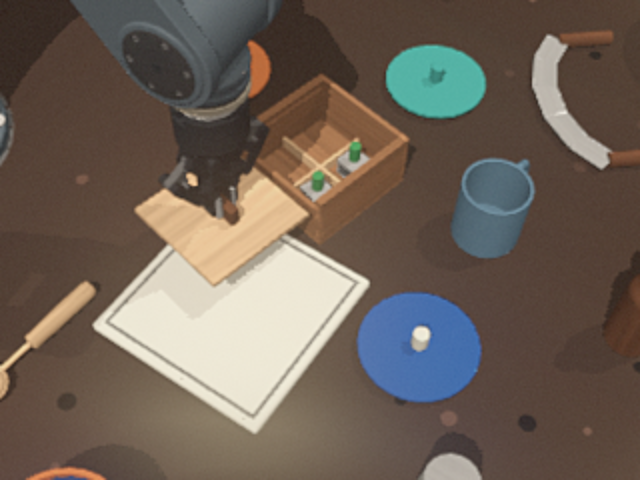

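The lid is out and held over the board. Two infusers are visible so far, at (318,180) and (355,150) in the crop.

Emit:
{"op": "step_arm", "data": {
  "plan": [
    [[0,0,-20],0,1],
    [[14,9,0],0,1],
    [[14,9,0],0,1],
    [[14,9,0],0,1],
    [[14,9,0],0,1],
    [[13,9,10],0,1],
    [[0,0,20],0,1],
    [[0,0,18],0,1],
    [[0,0,12],0,1],
    [[0,0,4],0,1]
  ]
}}

```text
time_s: 6.03
tool_pos: [0.4842, 0.0372, 0.0256]
ee_rot: [3.141, 0.003, -0.223]
wrist_force: [0.2, 0.2, -2.5]
gripper_width: 0.0112
gripper_force: 49.0
```

Emit:
{"op": "step_arm", "data": {
  "plan": [
    [[0,0,1],0,1],
    [[0,0,1],0,1],
    [[0,0,1],0,1],
    [[0,0,0.5],0,1],
    [[0,0,0.5],0,1],
    [[0,0,0],0,1],
    [[0,0,0],0,1],
    [[0,0,0],0,1],
    [[0,0,0],0,1],
    [[0,0,0],0,1]
  ]
}}

```text
time_s: 6.87
tool_pos: [0.4857, 0.0376, 0.0233]
ee_rot: [-3.142, -0.0, -0.222]
wrist_force: [0.2, -0.0, -0.6]
gripper_width: 0.0107
gripper_force: 49.0
```

Emit:
{"op": "step_arm", "data": {
  "plan": [
    [[0,0,0.5],0,1],
    [[0,0,0],0,0.5],
    [[0,0,0],0,0],
    [[0,0,0],0,0],
    [[0,0,0],0,0],
    [[0,0,0],0,0],
    [[0,0,-20],0,0],
    [[0,0,-40],0,0],
    [[0,0,-40],0,0],
    [[0,0,-40],0,0]
  ]
}}

```text
time_s: 7.7
tool_pos: [0.4851, 0.0376, 0.1643]
ee_rot: [3.141, 0.001, -0.222]
wrist_force: [1.0, -0.5, -0.4]
gripper_width: 0.085
gripper_force: 0.0
```

Emit:
{"op": "step_arm", "data": {
  "plan": [
    [[-12,-26,-17],0,0],
    [[-13,-27,-17],0,0],
    [[-13,-27,-17],0,0],
    [[-13,-27,-17],0,0],
    [[-13,-27,-17],0,0],
    [[-13,-27,-17],0,0],
    [[-12,-27,-15],0,0],
    [[0,0,0],0,0],
    [[0,0,0],0,0],
    [[0,0,0],0,0]
  ]
}}

```text
time_s: 8.53
tool_pos: [0.44, 0.2402, 0.2793]
ee_rot: [3.141, 0.001, -0.222]
wrist_force: [-0.5, -0.1, -0.7]
gripper_width: 0.0856
gripper_force: 0.0
```

```bash
python3 - <<'E'
from h import *
import pickle
c=cam("wrist");im=capture("wrist");cv2.imwrite("pics/w2.png",im[:,:,::-1]);pickle.dump(c,open("w2.pkl","wb"))
s=cam("scene");i2=capture("scene");cv2.imwrite("pics/s2.png",i2[:,:,::-1])
for b in blobs(im,(40,100,30),(80,255,255),None,20): print("w",cen(b),cv2.minAreaRect(b),onz(c,cen(b),.056),onz(c,cen(b),.05))
for b in blobs(i2,(40,100,30),(80,255,255),(270,150,400,250),4): print("s",cen(b),cv2.boundingRect(b))
go(.46,.24,.2)
E
```

```text
w [278.35443038 156.08860759] ((278.5000305175781, 156.00001525878906), (13.435027122497559, 14.849241256713867), 45.0) [0.49272045 0.26723364 0.056     ] [0.4924659  0.26793126 0.05      ]
w [346.38870056 153.76723164] ((346.2500305175781, 153.75001525878906), (14.142135620117188, 13.435027122497559), 45.0) [0.4810211  0.20604653 0.056     ] [0.48057495 0.20574208 0.05      ]
s [347.27419355 195.01612903] (345, 191, 6, 9)
s [328.57333333 209.92      ] (327, 206, 5, 9)
shift [19.3 -4.8 79. ] turn None now [0.4402 0.2396 0.2791] yaw -0.223 q6 2.2 t 8.6333
```

View pics/w2.png

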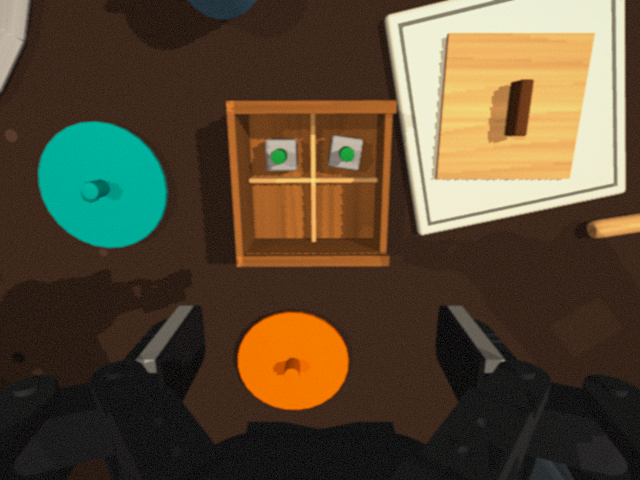

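The box holds exactly two infusers, with knobs at (278,156) and (346,154). The lid lies flat on the board at (518,107).

Emit:
{"op": "step_arm", "data": {
  "plan": [
    [[7,-6,20],0,0.7],
    [[7,-6,25],0,0.7],
    [[7,-6,25],0,0.7],
    [[7,-6,25],0,0.7],
    [[7,-6,25],0,0.7],
    [[7,-6,25],0,0.7],
    [[3.2,-2.4,25],0,0.7],
    [[0,0,10],0,0.7],
    [[0,0,0],0,0.7],
    [[0,0,0],0,0.7]
  ]
}}

```text
time_s: 9.47
tool_pos: [0.4928, 0.2675, 0.1001]
ee_rot: [3.141, 0.001, -0.223]
wrist_force: [0.7, 0.5, 0.4]
gripper_width: 0.026
gripper_force: 0.0
```

```bash
python3 - <<'E'
from h import *
import pickle
c=pickle.load(open("w2.pkl","rb"));s=cam("scene")
print(tri(s,(347.5,193),c,(278.4,156)),tri(s,(329,207.5),c,(346.4,153.8)),sense()["gripper_width"])
go(.4927,.2672,.034)
E
```

```text
(array([0.49401599, 0.26866282, 0.05038219]), np.float64(0.0033742925810442154)) (array([0.48222151, 0.20655843, 0.05100701]), np.float64(0.0035423293646885466)) 0.02597090429883709
shift [ 0.   0.3 66.1] turn None now [0.4928 0.2675 0.1001] yaw -0.223 q6 2.21 t 9.4667
```

Emit:
{"op": "step_arm", "data": {
  "plan": [
    [[0,0,15],0,0.7],
    [[0,0,15],0,0.7],
    [[0,0,15],0,0.7],
    [[0,0,10],0,0.7],
    [[0,0,6],0,0.7],
    [[0,0,3],0,0.7],
    [[0,0,0],0,0.7],
    [[0,0,0],0,1],
    [[0,0,0],0,1],
    [[0,0,0],0,1]
  ]
}}

```text
time_s: 10.3
tool_pos: [0.4933, 0.2682, 0.0366]
ee_rot: [-3.141, -0.001, -0.222]
wrist_force: [0.1, -0.7, 4.0]
gripper_width: 0.012
gripper_force: 48.8
```

Emit:
{"op": "step_arm", "data": {
  "plan": [
    [[0,0,0],0,1],
    [[0,0,0],0,1],
    [[0,0,0],0,1],
    [[0,0,-10],0,1],
    [[0,0,-20],0,1],
    [[0,0,-30],0,1],
    [[0,0,-30],0,1],
    [[0,0,-30],0,1],
    [[0,0,0],0,1],
    [[0,0,0],0,1]
  ]
}}

```text
time_s: 11.13
tool_pos: [0.4935, 0.2684, 0.1578]
ee_rot: [-3.139, -0.003, -0.222]
wrist_force: [-0.5, 0.4, -0.9]
gripper_width: 0.0119
gripper_force: 48.7
```

Emit:
{"op": "step_arm", "data": {
  "plan": [
    [[6,18,0],0,1],
    [[12,36,0],0,1],
    [[12.8,37,0],0,1],
    [[12.8,37,0],0,1],
    [[12.8,37,0],0,1],
    [[12.8,37,0],0,1],
    [[12.8,37,0],0,1],
    [[12.8,37,0],0,1],
    [[12.8,37,0],0,1],
    [[12.8,37,0],0,1]
  ]
}}

```text
time_s: 11.97
tool_pos: [0.5323, -0.1016, 0.1548]
ee_rot: [-3.141, 0.002, -0.222]
wrist_force: [1.0, 0.0, 0.5]
gripper_width: 0.0116
gripper_force: 48.8
```

Emit:
{"op": "step_arm", "data": {
  "plan": [
    [[12.8,37,0],0,1],
    [[12.8,37,0],0,1],
    [[12.8,37,0],0,1],
    [[12.8,37,0],0,1],
    [[6,22,0],0,1],
    [[0,0,0],0,1],
    [[0,0,0],0,1],
    [[0,0,0],0,1],
    [[0,0,0],0,1],
    [[0,0,0],0,1]
  ]
}}

```text
time_s: 12.8
tool_pos: [0.5515, -0.2771, 0.1556]
ee_rot: [-3.141, 0.001, -0.221]
wrist_force: [-0.3, -0.5, -0.9]
gripper_width: 0.0118
gripper_force: 48.8
```

```bash
python3 - <<'E'
from h import *
import pickle
c=cam("wrist");im=capture("wrist");cv2.imwrite("pics/w3.png",im[:,:,::-1]);pickle.dump(c,open("w3.pkl","wb"))
go(.5524,-.2778,.035);print(sense()["gripper_width"])
for b in blobs(im,(3,130,110),(20,255,255),None,100)[:3]:
    e=cv2.fitEllipse(b);print(e,onz(c,e[0],.075))
E
```

```text
shift [  0.9   0.3 120.8] turn None now [ 0.5516 -0.2773  0.1558] yaw -0.221 q6 1.25 t 12.85
0.011994744638218749
((24.774991989135742, 383.2198791503906), (59.15102005004883, 161.58538818359375), 176.7970428466797) [ 0.50398596 -0.06532047  0.075     ]
((320.153076171875, 282.00347900390625), (182.91748046875, 198.72279357910156), 91.07794952392578) [ 0.53138755 -0.27269977  0.075     ]
((320.6269836425781, 372.5443420410156), (14.958540916442871, 41.56254577636719), 89.99849700927734) [ 0.46892606 -0.25897161  0.075     ]
```

View pics/w3.png

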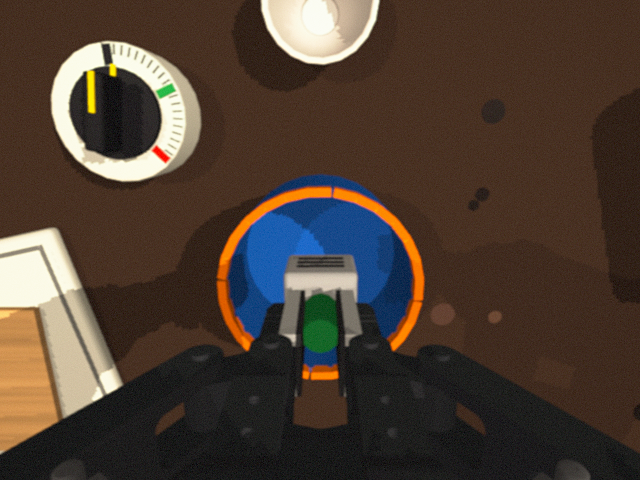

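The infuser is held straight over the tub. The gasket ring centre is at (320,282) px, which gives tub centre (0.531,-0.273).

Emit:
{"op": "step_arm", "data": {
  "plan": [
    [[2,0,20],0,1],
    [[2,0,25],0,1],
    [[0,0,25],0,1],
    [[0,0,22],0,1],
    [[0,0,15],0,1],
    [[0,0,8],0,1],
    [[0,0,3],0,1],
    [[0,0,1],0,1],
    [[0,0,0],0,1],
    [[0,0,0],0,1]
  ]
}}

```text
time_s: 13.68
tool_pos: [0.5559, -0.2794, 0.0379]
ee_rot: [3.141, -0.002, -0.222]
wrist_force: [0.7, -0.2, -0.7]
gripper_width: 0.0116
gripper_force: 48.8
```

Emit:
{"op": "step_arm", "data": {
  "plan": [
    [[0,0,0],0,0.7],
    [[0,0,0],0,0.7],
    [[0,0,0],0,0.7],
    [[0,0,0],0,0.7],
    [[0,0,-20],0,0.7],
    [[0,0,-30],0,0.7],
    [[0,0,-35],0,0.7],
    [[0,0,-35],0,0.7],
    [[0,0,0],0,0.7],
    [[0,0,0],0,0.7]
  ]
}}

```text
time_s: 14.52
tool_pos: [0.5562, -0.2797, 0.1589]
ee_rot: [3.14, -0.004, -0.222]
wrist_force: [-0.0, 0.3, -0.5]
gripper_width: 0.0257
gripper_force: 0.0
```

```bash
python3 - <<'E'
from h import *
go(.4813,.2062,.1)
c=cam("wrist");im=capture("wrist");cv2.imwrite("pics/w4.png",im[:,:,::-1])
for b in blobs(im,(40,100,30),(80,255,255),(200,180,440,420),20): print("w",cen(b),cv2.minAreaRect(b),onz(c,cen(b),.055))
E
```

```text
shift [-180.3 -457.5   57.6] turn None now [ 0.5562 -0.2797  0.1589] yaw -0.222 q6 1.25 t 14.5167
w [320.53076923 237.79487179] ((320.5, 238.0), (26.0, 19.0), 90.0) [ 0.55755404 -0.28048366  0.055     ]
```

Infuser 1 is upright in the tub. Now the second one.

Emit:
{"op": "step_arm", "data": {
  "plan": [
    [[-7,-18,0],0,0.7],
    [[-14,-36,0],0,0.7],
    [[-14.5,-37,0],0,0.7],
    [[-14.5,-37,0],0,0.7],
    [[-14.5,-37,0],0,0.7],
    [[-14.5,-37,0],0,0.7],
    [[-14.5,-37,0],0,0.7],
    [[-14.5,-37,0],0,0.7],
    [[-14.5,-37,0],0,0.7],
    [[-14.5,-37,0],0,0.7]
  ]
}}

```text
time_s: 15.4
tool_pos: [0.4974, 0.0941, 0.1554]
ee_rot: [3.141, 0.002, -0.222]
wrist_force: [0.7, -0.3, 0.1]
gripper_width: 0.0257
gripper_force: 0.0
```

Emit:
{"op": "step_arm", "data": {
  "plan": [
    [[-14.5,-37,0],0,0.7],
    [[-14.5,-37,0],0,0.7],
    [[-14,-34,10],0,0.7],
    [[0,0,20],0,0.7],
    [[0,0,25],0,0.7],
    [[0,0,0],0,0.7],
    [[0,0,0],0,0.7],
    [[0,0,0],0,0.7],
    [[0,0,0],0,0.7],
    [[0,0,0],0,0.7]
  ]
}}

```text
time_s: 16.23
tool_pos: [0.4813, 0.2071, 0.1028]
ee_rot: [-3.141, -0.001, -0.223]
wrist_force: [0.6, -0.4, -0.1]
gripper_width: 0.0258
gripper_force: 0.0
```

```bash
python3 - <<'E'
from h import *
c=cam("wrist");im=capture("wrist");cv2.imwrite("pics/w5.png",im[:,:,::-1])
for b in blobs(im,(40,100,30),(80,255,255),(200,150,440,420),20): print("w",cen(b),cv2.minAreaRect(b),onz(c,cen(b),.05))
go(.4813,.2062,.036)
E
```

```text
w [322.82647059 264.66911765] ((323.0, 264.5), (35.0, 24.0), 90.0) [0.48162083 0.20545043 0.05      ]
shift [ 0.2  0.9 66.7] turn None now [0.4812 0.2071 0.1027] yaw -0.223 q6 2.11 t 16.2833
```

Emit:
{"op": "step_arm", "data": {
  "plan": [
    [[0,1.2,15],0,0.7],
    [[0,0,15],0,0.7],
    [[0,0,15],0,0.7],
    [[0,0,12],0,0.7],
    [[0,0,7],0,0.7],
    [[0,0,3],0,0.7],
    [[0,0,0],0,0.7],
    [[0,0,0],0,1],
    [[0,0,0],0,1],
    [[0,0,0],0,1]
  ]
}}

```text
time_s: 17.12
tool_pos: [0.4808, 0.2062, 0.0354]
ee_rot: [-3.141, -0.001, -0.222]
wrist_force: [0.3, -0.2, 0.5]
gripper_width: 0.0118
gripper_force: 48.7
```

Emit:
{"op": "step_arm", "data": {
  "plan": [
    [[0,0,0],0,1],
    [[0,0,0],0,1],
    [[0,0,-10],0,1],
    [[0,0,-20],0,1],
    [[0,0,-30],0,1],
    [[0,0,-30],0,1],
    [[0,0,-30],0,1],
    [[0,0,0],0,1],
    [[0,0,0],0,1],
    [[0,0,0],0,1]
  ]
}}

```text
time_s: 17.95
tool_pos: [0.48, 0.2059, 0.1546]
ee_rot: [3.141, 0.0, -0.222]
wrist_force: [-0.8, -0.1, -1.1]
gripper_width: 0.0118
gripper_force: 48.8
```

```bash
python3 - <<'E'
from h import *
go(.5310-.0234,-.2727+.0053,.037)
E
```

```text
shift [131.3 455.6 117.6] turn None now [0.48   0.2059 0.1546] yaw -0.222 q6 2.11 t 17.95
```

Emit:
{"op": "step_arm", "data": {
  "plan": [
    [[5,18,0],0,1],
    [[10.8,37.4,0],0,1],
    [[10.8,37.4,0],0,1],
    [[10.8,37.4,0],0,1],
    [[10.8,37.4,0],0,1],
    [[10.8,37.4,0],0,1],
    [[10.8,37.4,0],0,1],
    [[10.8,37.4,0],0,1],
    [[10.8,37.4,0],0,1],
    [[10.8,37.4,0],0,1]
  ]
}}

```text
time_s: 18.78
tool_pos: [0.501, -0.164, 0.1535]
ee_rot: [-3.141, 0.002, -0.222]
wrist_force: [1.4, 0.6, -0.7]
gripper_width: 0.0119
gripper_force: 48.9
```

Emit:
{"op": "step_arm", "data": {
  "plan": [
    [[10.8,37.4,0],0,1],
    [[10.8,37.4,0],0,1],
    [[7.5,26,0],0,1],
    [[0,0,0],0,1],
    [[0,0,0],0,1],
    [[0,0,0],0,1],
    [[0,0,0],0,1],
    [[0,0,0],0,1],
    [[0,0,0],0,1],
    [[0,0,0],0,1]
  ]
}}

```text
time_s: 19.62
tool_pos: [0.5083, -0.2665, 0.1549]
ee_rot: [-3.142, -0.0, -0.221]
wrist_force: [-0.4, -0.2, -1.1]
gripper_width: 0.0121
gripper_force: 48.8
```

```bash
python3 - <<'E'
from h import *
c=cam("wrist");im=capture("wrist");cv2.imwrite("pics/w6.png",im[:,:,::-1])
for b in blobs(im,(40,100,30),(80,255,255),(200,150,440,420),20): print("w",cen(b),cv2.minAreaRect(b))
go(.5310-.0234,-.2727+.0053,.037);print(sense()["gripper_width"])
E
```

```text
w [320.11738401 324.11440283] ((320.5, 323.5), (59.0, 37.0), 90.0)
w [324.62736939 163.68053629] ((324.2500305175781, 163.75), (21.21320343017578, 21.92030906677246), 45.0)
shift [ -0.5   0.9 117.9] turn None now [ 0.5083 -0.2666  0.1549] yaw -0.221 q6 1.23 t 19.6667
0.012267367999761079
```

View pics/w6.png

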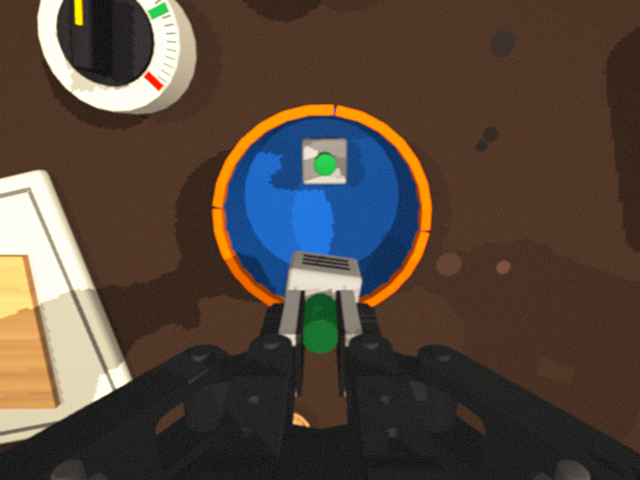

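Infuser 1 stands in the tub at (325,164), and the second hangs straight at (320,324) with room beside it.

Emit:
{"op": "step_arm", "data": {
  "plan": [
    [[1,0,20],0,1],
    [[1,0,25],0,1],
    [[0,0,25],0,1],
    [[0,0,22],0,1],
    [[0,0,15],0,1],
    [[0,0,7],0,1],
    [[0,0,3],0,1],
    [[0,0,1.5],0,1],
    [[0,0,0],0,1],
    [[0,0,0],0,1]
  ]
}}

```text
time_s: 20.5
tool_pos: [0.5106, -0.2678, 0.0373]
ee_rot: [3.141, -0.001, -0.222]
wrist_force: [0.4, 0.3, -1.0]
gripper_width: 0.0122
gripper_force: 48.9
```

Emit:
{"op": "step_arm", "data": {
  "plan": [
    [[0,0,0],0,0.7],
    [[0,0,0],0,0.7],
    [[0,0,0],0,0.7],
    [[0,0,0],0,0.7],
    [[0,0,-20],0,0.7],
    [[0,0,-30],0,0.7],
    [[0,0,-35],0,0.7],
    [[0,0,-35],0,0.7],
    [[0,0,0],0,0.7],
    [[0,0,0],0,0.7]
  ]
}}

```text
time_s: 21.33
tool_pos: [0.5109, -0.268, 0.1582]
ee_rot: [3.14, -0.004, -0.222]
wrist_force: [0.6, -0.1, -0.7]
gripper_width: 0.0254
gripper_force: 0.0
```

```bash
python3 - <<'E'
from h import *
c=cam("wrist");im=capture("wrist");cv2.imwrite("pics/w7.png",im[:,:,::-1])
for b in blobs(im,(40,100,30),(80,255,255),(200,150,440,420),20): print("w",cen(b),cv2.minAreaRect(b),onz(c,cen(b),.055))
# tub_lid now
cs,ct=cam("scene"),cam("top");s=capture("scene");t=capture("top");cv2.imwrite("pics/s3.png",s[:,:,::-1])
bs=max((b for b in blobs(s,(100,120,60),(125,255,255),(240,180,480,400),300)),key=cv2.contourArea);bt=[b for b in blobs(t,(100,150,60),(125,255,255),(260,140,400,300),300)][0]
print(cen(bs),cen(bt),onz(cs,cen(bs),.014),onz(ct,cen(bt),.014))
go(.681-.05,.101,.25)
E
```

```text
w [320.22163355 237.42825607] ((320.5, 237.5), (25.0, 19.0), 90.0) [ 0.51273932 -0.26872655  0.055     ]
w [322.82206235 168.49640288] ((322.7500305175781, 168.75), (20.50609588623047, 21.21320343017578), 45.0) [ 0.55570358 -0.28010335  0.055     ]
[379.1503268  293.17843137] [321.2704781  193.75247966] [0.68501939 0.097165   0.014     ] [0.68096293 0.10155596 0.014     ]
shift [  37.1 -385.9  -94.7] turn None now [ 0.5096 -0.2671  0.1551] yaw -0.222 q6 1.23 t 21.4833
```

Emit:
{"op": "step_arm", "data": {
  "plan": [
    [[2,-18,-9],0,0.6],
    [[3.4,-36,-9],0,0.6],
    [[3.4,-36,-9],0,0.6],
    [[3.4,-36,-9],0,0.6],
    [[3.4,-36,-9],0,0.6],
    [[3.4,-36,-9],0,0.6],
    [[3.4,-36,-9],0,0.6],
    [[3.4,-36,-9],0,0.6],
    [[3.4,-36,-9],0,0.6],
    [[3.4,-36,-9],0,0.6]
  ]
}}

```text
time_s: 22.32
tool_pos: [0.6171, 0.0607, 0.2452]
ee_rot: [3.141, 0.002, -0.222]
wrist_force: [0.3, -0.6, -0.1]
gripper_width: 0.0341
gripper_force: 0.0
```

Emit:
{"op": "step_arm", "data": {
  "plan": [
    [[3,-36,-4],0,0.6],
    [[1,-9,0],0,0.6],
    [[0,0,0],0,0.6],
    [[0,0,0],0,0.6],
    [[0,0,0],0,0.6],
    [[0,0,0],0,0.6],
    [[0,0,0],0,0.6],
    [[0,0,0],0,0.6],
    [[0,0,0],0,0.6],
    [[0,0,0],0,0.6]
  ]
}}

```text
time_s: 23.15
tool_pos: [0.6311, 0.1016, 0.2504]
ee_rot: [-3.142, -0.0, -0.223]
wrist_force: [-0.1, 1.2, 0.6]
gripper_width: 0.0339
gripper_force: 0.0
```

```bash
python3 - <<'E'
from h import *
import pickle
c=cam("wrist");im=capture("wrist");cv2.imwrite("pics/w8.png",im[:,:,::-1]);pickle.dump(c,open("w8.pkl","wb"))
b=blobs(im,(100,120,50),(125,255,255),None,1000)[0];e=cv2.fitEllipse(cv2.convexHull(b));print(e,onz(c,e[0],.014))
x,y=map(int,e[0])
for k in blobs(im,(0,0,150),(180,90,255),(x-70,y-70,x+70,y+70),20)[:2]: print(cen(k),cv2.boundingRect(k),onz(c,cen(k),.036))
go(.681,.1015,.1)
E
```

```text
((308.9237976074219, 149.5387420654297), (139.980224609375, 143.08123779296875), 172.26878356933594) [0.68292711 0.10062612 0.014     ]
[308.6002994  154.20159681] (298, 144, 22, 22) [0.67998539 0.10098438 0.036     ]
shift [ 48.7 -10.8 150.4] turn None now [0.6311 0.1017 0.2504] yaw -0.222 q6 1.88 t 23.2
```

View pics/w8.png

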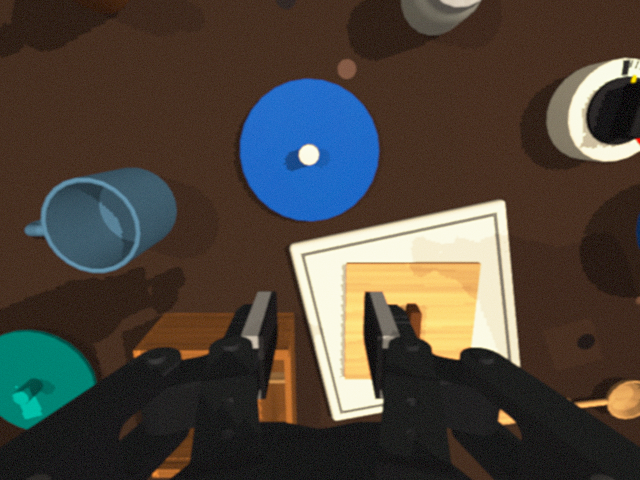

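The blue lid's plate is at (309,150), with its white knob at (309,154) px, so the knob is at (0.680,0.101).

Emit:
{"op": "step_arm", "data": {
  "plan": [
    [[8,-2,25],0,0.6],
    [[8,-2,30],0,0.6],
    [[8,-2,30],0,0.6],
    [[8,-2,30],0,0.6],
    [[8,-2,30],0,0.6],
    [[8,-0.2,30],0,0.6],
    [[0.4,0,25],0,0.6],
    [[0,0,18],0,0.6],
    [[0,0,10],0,0.6],
    [[0,0,4],0,0.6]
  ]
}}

```text
time_s: 24.03
tool_pos: [0.6798, 0.1011, 0.0166]
ee_rot: [3.141, 0.002, -0.222]
wrist_force: [0.2, 0.2, -0.0]
gripper_width: 0.0339
gripper_force: 0.0
```

Emit:
{"op": "step_arm", "data": {
  "plan": [
    [[0,0,0],0,0.6],
    [[0,0,0],0,1],
    [[0,0,0],0,1],
    [[0,0,0],0,1],
    [[0,0,0],0,1],
    [[0,0,0],0,1],
    [[0,0,0],0,1],
    [[0,0,0],0,1],
    [[0,0,0],0,1],
    [[0,0,0],0,1]
  ],
  "grip_force": 60
}}

```text
time_s: 24.87
tool_pos: [0.6815, 0.1013, 0.02]
ee_rot: [-3.141, -0.002, -0.222]
wrist_force: [-1.3, 1.1, 7.1]
gripper_width: 0.0152
gripper_force: 59.0
```

Emit:
{"op": "step_arm", "data": {
  "plan": [
    [[0,0,-5],0,1],
    [[0,0,-15],0,1],
    [[0,0,-25],0,1],
    [[0,0,-35],0,1],
    [[0,0,-35],0,1],
    [[0,0,-35],0,1],
    [[0,0,0],0,1],
    [[0,0,0],0,1],
    [[0,0,0],0,1],
    [[0,0,0],0,1]
  ]
}}

```text
time_s: 25.7
tool_pos: [0.6798, 0.1011, 0.1671]
ee_rot: [3.141, 0.002, -0.222]
wrist_force: [0.2, -0.5, -1.1]
gripper_width: 0.0155
gripper_force: 58.6
```

```bash
python3 - <<'E'
from h import *
go(.531,-.2727,.17)
E
```

```text
shift [-62.8 397.4  -2.5] turn None now [0.6798 0.1011 0.1671] yaw -0.222 q6 1.87 t 25.7
```

Emit:
{"op": "step_arm", "data": {
  "plan": [
    [[-3,18,0],0,1],
    [[-5.8,36,0],0,1],
    [[-5.8,36,0],0,1],
    [[-5.8,36,0],0,1],
    [[-5.8,36,0],0,1],
    [[-5.8,36,0],0,1],
    [[-5.8,36,0],0,1],
    [[-5.8,36,0],0,1],
    [[-5.8,36,0],0,1],
    [[-5.8,36,0],0,1]
  ]
}}

```text
time_s: 26.53
tool_pos: [0.5499, -0.2215, 0.1672]
ee_rot: [-3.141, 0.002, -0.222]
wrist_force: [0.2, -0.2, -1.4]
gripper_width: 0.016
gripper_force: 58.7
```

Emit:
{"op": "step_arm", "data": {
  "plan": [
    [[-5.8,36,0],0,1],
    [[-2.7,19.6,0],0,1],
    [[0,0,0],0,1],
    [[0,0,0],0,1],
    [[0,0,0],0,1],
    [[0,0,0],0,1],
    [[0,0,0],0,1],
    [[0,0,0],0,1],
    [[0,0,0],0,1],
    [[0,0,0],0,1]
  ]
}}

```text
time_s: 27.37
tool_pos: [0.531, -0.2723, 0.1683]
ee_rot: [3.142, -0.0, -0.222]
wrist_force: [0.8, -0.4, -0.1]
gripper_width: 0.016
gripper_force: 58.8
```

```bash
python3 - <<'E'
from h import *
import pickle
c=cam("wrist");im=capture("wrist");s=capture("scene");cs=cam("scene")
a=np.hstack([cv2.resize(im,(400,300)),cv2.resize(s[300:480,100:340],(400,300))]);cv2.imwrite("pics/w9.png",a[:,:,::-1])
go(.5302,-.2726,.0905);print(sense()["gripper_width"])
E
```

```text
shift [-0.6  0.3 77.8] turn None now [ 0.5309 -0.2725  0.1683] yaw -0.222 q6 1.24 t 27.4667
0.015443210447933044
```

View pics/w9.png

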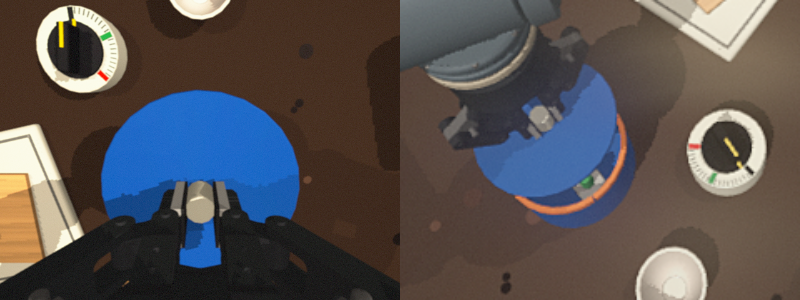

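The lid hangs level over the tub.

Emit:
{"op": "step_arm", "data": {
  "plan": [
    [[-0.5,0,20],0,1],
    [[0,0,25],0,1],
    [[0,0,15],0,1],
    [[0,0,8],0,1],
    [[0,0,4],0,1],
    [[0,0,2],0,1],
    [[0,0,2],0,1],
    [[0,0,1],0,1],
    [[0,0,0],0,1],
    [[0,0,0],0,1]
  ]
}}

```text
time_s: 28.3
tool_pos: [0.5306, -0.2726, 0.0918]
ee_rot: [3.141, -0.001, -0.222]
wrist_force: [-0.9, -0.4, -0.9]
gripper_width: 0.0157
gripper_force: 58.8
```

Emit:
{"op": "step_arm", "data": {
  "plan": [
    [[0,0,1],0,1],
    [[0,0,1],0,1],
    [[0,0,1],0,1],
    [[0,0,1],0,1],
    [[0,0,0],0,1],
    [[0,0,0],0,1],
    [[0,0,0],0,1],
    [[0,0,0],0,1],
    [[0,0,0],0,1],
    [[0,0,0],0,1]
  ]
}}

```text
time_s: 29.13
tool_pos: [0.5305, -0.2726, 0.0879]
ee_rot: [3.141, -0.0, -0.222]
wrist_force: [-1.3, 0.6, 5.9]
gripper_width: 0.0157
gripper_force: 59.4
```

Emit:
{"op": "step_arm", "data": {
  "plan": [
    [[0,0,0.8],0,1],
    [[0,0,0.8],0,1],
    [[0,0,0.8],0,1],
    [[0,0,0.8],0,1],
    [[0,0,0.8],0,1],
    [[0,0,0],0,1],
    [[0,0,0],0,1],
    [[0,0,0],0,1],
    [[0,0,0],0,1],
    [[0,0,0],0,1]
  ]
}}

```text
time_s: 29.97
tool_pos: [0.5305, -0.2726, 0.0841]
ee_rot: [3.141, -0.0, -0.222]
wrist_force: [-3.0, 1.7, 7.2]
gripper_width: 0.0153
gripper_force: 59.5
```

Emit:
{"op": "step_arm", "data": {
  "plan": [
    [[0,0,0.5],0,1],
    [[0,0,0.5],0,1],
    [[0,0,0.5],0,1],
    [[0,0,0],0,1],
    [[0,0,0],0,1],
    [[0,0,0],0,1],
    [[0,0,0],0,1],
    [[0,0,0],0,1],
    [[0,0,0],0,1],
    [[0,0,0],0,1]
  ]
}}

```text
time_s: 30.8
tool_pos: [0.5305, -0.2726, 0.0839]
ee_rot: [3.141, -0.001, -0.222]
wrist_force: [-7.5, 4.5, 22.1]
gripper_width: 0.0156
gripper_force: 61.2
```

Emit:
{"op": "step_arm", "data": {
  "plan": [
    [[0,0,0.3],0,1],
    [[0,0,0],0,1],
    [[0,0,0],0,0.6],
    [[0,0,0],0,0.6],
    [[0,0,0],0,0.6],
    [[0,0,-5],0,0.6],
    [[0,0,-35],0,0.6],
    [[-10,0,-40],0,0.6],
    [[-20,0,-40],0,0.6],
    [[-20,0,-20],0,0.6]
  ]
}}

```text
time_s: 31.63
tool_pos: [0.4836, -0.2623, 0.2229]
ee_rot: [3.14, -0.005, -0.222]
wrist_force: [0.4, -0.5, -0.4]
gripper_width: 0.0343
gripper_force: 0.0
```

```bash
python3 - <<'E'
from h import *
import pickle
c=cam("wrist");im=capture("wrist");s=capture("scene")
pickle.dump(c,open("w10.pkl","wb"));cv2.imwrite("pics/w10f.png",im[:,:,::-1])
a=np.hstack([cv2.resize(im,(400,300)),cv2.resize(s[330:450,130:290],(400,300),interpolation=cv2.INTER_CUBIC)]);cv2.imwrite("pics/w10.png",a[:,:,::-1])
for n,i,bx in(("w",im,None),("s",s,(150,330,260,450))):
    for b in blobs(i,(3,150,120),(18,255,255),bx,3)[:4]: print(n,"orange",cen(b),cv2.contourArea(b))
b=blobs(im,(100,120,50),(125,255,255),None,1000)[0];e=cv2.fitEllipse(cv2.convexHull(b));print(e,onz(c,e[0],.078))
go(.658,-.169,.25)
E
```

```text
w orange [ 49.67810059 314.434611  ] 4096.0
w orange [289.6592364  366.52503429] 1458.0
w orange [182.26373626  55.47985348] 45.5
((319.1042785644531, 157.09283447265625), (182.83526611328125, 185.604736328125), 1.4287099838256836) [ 0.53309444 -0.27303854  0.078     ]
shift [ 150.7 -129.5  -26.7] turn None now [ 0.4825 -0.2621  0.2228] yaw -0.223 q6 1.21 t 31.7333
```

View pics/w10.png

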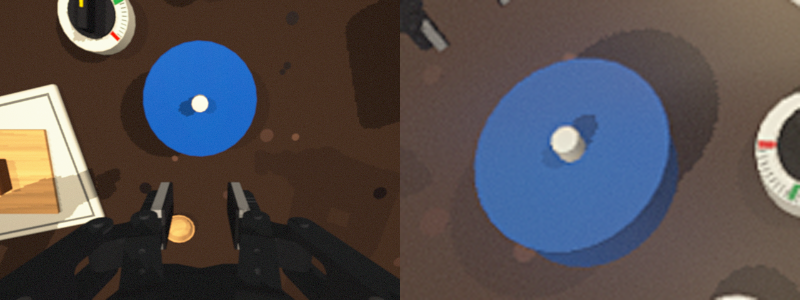

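The lid covers the rim, with its knob at (200,104) left and no orange gasket showing. I'll give one confirming push on the knob top with closed fingers.

Emit:
{"op": "step_arm", "data": {
  "plan": [
    [[20,0,0],0,1],
    [[20,0,10],0,1],
    [[9,0,20],0,1],
    [[0,0,30],0,1],
    [[0,0,30],0,1],
    [[0,0,15],0,1],
    [[0,0,8],0,1],
    [[0,0,4],0,1],
    [[0,0,0],0,1],
    [[0,0,0],0,1]
  ]
}}

```text
time_s: 32.57
tool_pos: [0.5311, -0.2727, 0.1022]
ee_rot: [3.141, -0.001, -0.222]
wrist_force: [0.0, -0.9, -0.5]
gripper_width: 0.0003
gripper_force: 0.0
```

Emit:
{"op": "step_arm", "data": {
  "plan": [
    [[0,0,1],0,1],
    [[0,0,1],0,1],
    [[0,0,0.7],0,1],
    [[0,0,0.5],0,1],
    [[0,0,0],0,1],
    [[0,0,0],0,1],
    [[0,0,0],0,1],
    [[0,0,0],0,1],
    [[0,0,0],0,1],
    [[0,0,0],0,1]
  ]
}}

```text
time_s: 33.4
tool_pos: [0.5312, -0.2728, 0.1019]
ee_rot: [3.141, -0.002, -0.222]
wrist_force: [-13.3, 7.2, 33.2]
gripper_width: -0.0001
gripper_force: 16.6
```

Emit:
{"op": "step_arm", "data": {
  "plan": [
    [[0,0,-15],0,1],
    [[0,0,-35],0,1],
    [[8,-15,-30],0,0],
    [[8,-15,-30],0,0],
    [[8,-15,-30],0,0],
    [[8,-15,0],0,0],
    [[9,-20,0],0,0],
    [[9,-20,0],0,0],
    [[9,-20,0],0,0],
    [[0,0,0],0,0]
  ]
}}

```text
time_s: 34.23
tool_pos: [0.6165, -0.1658, 0.2387]
ee_rot: [-3.141, -0.001, -0.22]
wrist_force: [0.7, -0.2, 0.5]
gripper_width: 0.0856
gripper_force: 0.0
```

```bash
python3 - <<'E'
from h import *
import pickle
c=cam("wrist");im=capture("wrist");cv2.imwrite("pics/w11.png",im[:,:,::-1]);pickle.dump(c,open("w11.pkl","wb"))
bx=(150,30,500,330)
for n,lo,hi,z in(("yel",(20,120,120),(35,255,255),.065),("red",(0,150,120),(6,255,255),.036),("red2",(172,150,120),(180,255,255),.036),("green",(50,100,60),(90,255,255),.036),("white",(0,0,150),(180,60,255),.036),("black",(0,0,0),(180,255,45),.041)):
    for b in blobs(im,lo,hi,bx,8)[:3]: print(n,cen(b).round(1),cv2.contourArea(b),cv2.minAreaRect(b),onz(c,cen(b),z).round(4))
go(.658,-.169,.1)
E
```

```text
yel [212.  319.2] 229.5 ((211.9873046875, 319.8222961425781), (19.307950973510742, 15.104374885559082), 85.91438293457031) [ 0.5462 -0.0511  0.065 ]
yel [314.8 150.8] 179.5 ((314.8336486816406, 150.41400146484375), (6.046645164489746, 37.591575622558594), 7.352379322052002) [ 0.6693 -0.1732  0.065 ]
red [341.3 193.3] 53.5 ((341.2500305175781, 193.25001525878906), (13.435027122497559, 4.242640495300293), 45.0) [ 0.6268 -0.1872  0.036 ]
green [350.5 148.5] 50.5 ((350.5, 148.49998474121094), (4.9193501472473145, 12.969194412231445), 63.43495178222656) [ 0.663  -0.2028  0.036 ]
white [207.7 285.8] 5664.5 ((202.0446014404297, 297.0290222167969), (86.96023559570312, 104.7210464477539), 78.05582427978516) [ 0.5681 -0.0454  0.036 ]
white [312.3 160.1] 3769.5 ((313.25, 162.75), (97.58073425292969, 98.287841796875), 45.0) [ 0.6606 -0.1686  0.036 ]
white [453.7  92.2] 2503.0 ((463.0, 85.0), (90.0, 72.0), 90.0) [ 0.6889 -0.2951  0.036 ]
black [312.8 166.6] 2583.0 ((313.0000305175781, 164.99998474121094), (60.81117630004883, 60.81117630004883), 45.0) [ 0.6556 -0.168   0.041 ]
black [447.4 320.2] 328.0 ((450.0, 318.0), (22.0, 24.0), 90.0) [ 0.4855 -0.2616  0.041 ]
black [192.3 320.4] 314.0 ((189.5, 318.0), (22.0, 23.0), 90.0) [ 0.5388 -0.0224  0.041 ]
shift [ 41.8  -7.5 138.5] turn None now [ 0.6156 -0.1672  0.2385] yaw -0.22 q6 1.45 t 34.2833
```

View pics/w11.png

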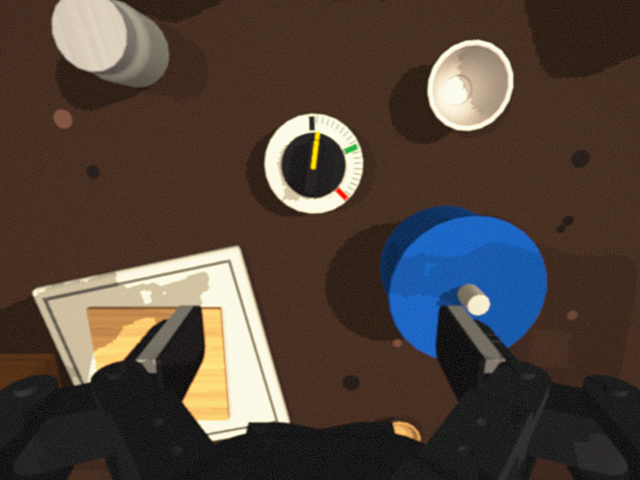

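The timer is at (313,163). The pointer runs (314,165)→(317,133), the black mark is at (311,123), green at (350,148) and red at (341,193). The tub lid looks seated and the bystanders are in place.

```bash
cat > tim.py <<'E'
from h import *
def timer(im,c,bx):
    w=blobs(im,(0,0,150),(180,60,255),bx,300)[0]; e=cv2.fitEllipse(cv2.convexHull(w)); C=onz(c,e[0],.036)
    k=blobs(im,(0,0,0),(180,255,45),bx,300)
    print("centre",e[0],C)
    A=lambda p:np.arctan2(p[1]-C[1],p[0]-C[0])
    out={}
    for n,lo,hi in(("red",(0,150,120),(6,255,255)),("green",(50,100,60),(90,255,255))):
        b=blobs(im,lo,hi,bx,8)
        if b: out[n]=A(onz(c,cen(b[0]),.036)); print(n,out[n])
    y=blobs(im,(20,120,120),(35,255,255),bx,8)[0]
    P=np.array([onz(c,q[0],.065)[:2] for q in y]); v=np.linalg.svd(P-P.mean(0))[2][0]; v*=np.sign(v@(P.mean(0)-C[:2]))
    a=np.arctan2(v[1],v[0]); print("pointer yaw",a,"pointer base",P.mean(0)-v*np.ptp(P@v)/2, "yel mean",P.mean(0),"len",np.ptp(P@v))
    for n,val in(("green",1.2),("red",2.4)):
        if n in out: z=out[n]+val; print("zero from",n,z,"dial",(z-a+np.pi)%(2*np.pi)-np.pi)
    return C
E
python3 - <<'E'
from tim import *
import pickle
c=pickle.load(open("w11.pkl","rb"));im=cv2.imread("pics/w11.png")[:,:,::-1].copy()
C=timer(im,c,(262,108,368,218)); b=onz(c,(311,123),.036); print("black",np.arctan2(*(b-C)[1::-1]))
E
```

```text
centre (313.58526611328125, 162.78001403808594) [ 0.65819353 -0.16919456  0.036     ]
red -2.619563490046542
green -1.4284822187355108
pointer yaw -0.35906040452781807 pointer base [ 0.65601255 -0.16825989] yel mean [ 0.66957739 -0.17335119] len 0.028977650550637724
zero from green -0.2284822187355109 dial 0.13057818579230718
zero from red -0.21956349004654196 dial 0.13949691448127588
black -0.15876467780360456
```

Emit:
{"op": "step_arm", "data": {
  "plan": [
    [[20.9,-3.7,0],0,0.4],
    [[20.9,-3.7,0],0,0.4],
    [[0,0,0],-0.12,0.4],
    [[0,0,0],-0.12,0.4],
    [[0,0,0],-0.12,0.4],
    [[0,0,0],-0.12,0.4],
    [[0,0,0],-0.12,0.4],
    [[0,0,0],-0.12,0.4],
    [[0,0,0],-0.12,0.4],
    [[0,0,0],-0.12,0.4]
  ]
}}

```text
time_s: 35.12
tool_pos: [0.6567, -0.1715, 0.2386]
ee_rot: [3.141, 0.0, 0.743]
wrist_force: [-0.7, -0.2, 0.2]
gripper_width: 0.0514
gripper_force: 0.0
```

Emit:
{"op": "step_arm", "data": {
  "plan": [
    [[0,0,0],-0.12,0.4],
    [[0,0,0],-0.12,0.4],
    [[0,0,0],-0.12,0.4],
    [[0,0,0],-0.12,0.4],
    [[0,0,0],-0.12,0.4],
    [[0,0,0],-0.12,0.4],
    [[0,0,0],-0.12,0.4],
    [[0,0,0],-0.12,0.4],
    [[0,0,0],-0.12,0.4],
    [[0,0,0],-0.12,0.4]
  ]
}}

```text
time_s: 35.95
tool_pos: [0.6567, -0.1715, 0.2387]
ee_rot: [-3.142, 0.0, 1.943]
wrist_force: [-0.4, -0.6, -0.5]
gripper_width: 0.051
gripper_force: 0.0
```

Emit:
{"op": "step_arm", "data": {
  "plan": [
    [[0,0,20],-0.12,0.4],
    [[0,0,20],-0.12,0.4],
    [[0,0,20],-0.12,0.4],
    [[0,0,20],-0.12,0.4],
    [[0,0,20],-0.12,0.4],
    [[0,0,20],-0.12,0.4],
    [[0,0,10],-0.12,0.4],
    [[0,0,0],0,0.4],
    [[0,0,0],0,0.4],
    [[0,0,0],0,0.4]
  ]
}}

```text
time_s: 36.78
tool_pos: [0.6575, -0.1711, 0.1097]
ee_rot: [3.142, 0.002, 2.773]
wrist_force: [0.1, 0.2, 0.4]
gripper_width: 0.0516
gripper_force: 0.0
```

```bash
python3 - <<'E'
from h import *
go(.658,-.169,.0455,-.359)
E
```

```text
shift [ 0.4  2.2 64.2] turn -0.009 now [ 0.6575 -0.1711  0.1097] yaw 2.773 q6 -1.53 t 36.7833
```

Emit:
{"op": "step_arm", "data": {
  "plan": [
    [[0.4,2.2,15],-0.01,0.4],
    [[0,0,20],0,0.4],
    [[0,0,15],0,0.4],
    [[0,0,9],0,0.4],
    [[0,0,4],0,0.4],
    [[0,0,0.5],0,0.4],
    [[0,0,0],0,0.4],
    [[0,0,0],0,1],
    [[0,0,0],0,1],
    [[0,0,0],0,1]
  ],
  "grip_force": 50
}}

```text
time_s: 37.62
tool_pos: [0.6578, -0.1684, 0.0458]
ee_rot: [3.142, 0.001, 2.788]
wrist_force: [0.7, -0.2, -0.5]
gripper_width: 0.0157
gripper_force: 0.0
```

Emit:
{"op": "step_arm", "data": {
  "plan": [
    [[0,0,0],0,1],
    [[0,0,0],0,1],
    [[0,0,0],0,1],
    [[0,0,0],0,1],
    [[0,0,0],0,1],
    [[0,0,0],0,1],
    [[0,0,0],0,1],
    [[0,0,0],0,1],
    [[0,0,0],0,1],
    [[0,0,0],0,1]
  ]
}}

```text
time_s: 38.45
tool_pos: [0.6577, -0.1688, 0.0459]
ee_rot: [-3.141, 0.001, 2.788]
wrist_force: [-2.3, -2.8, 5.5]
gripper_width: 0.0109
gripper_force: 49.9
```

Emit:
{"op": "step_arm", "data": {
  "plan": [
    [[0,0,0],0.1,1],
    [[0,0,0],0.1,1],
    [[0,0,0],0.1,1],
    [[0,0,0],0.1,1],
    [[0,0,0],0.1,1],
    [[0,0,0],0.1,1],
    [[0,0,0],0.1,1],
    [[0,0,0],0.1,1],
    [[0,0,0],0.1,1],
    [[0,0,0],0.1,1]
  ]
}}

```text
time_s: 39.28
tool_pos: [0.6573, -0.1692, 0.0458]
ee_rot: [-3.141, 0.001, 1.783]
wrist_force: [-6.0, -5.5, 7.2]
gripper_width: 0.0106
gripper_force: 50.1
```

Emit:
{"op": "step_arm", "data": {
  "plan": [
    [[0,0,0],0.1,1],
    [[0,0,0],0.1,1],
    [[0,0,0],0.1,1],
    [[0,0,0],0.1,1],
    [[0,0,0],0.1,1],
    [[0,0,0],0.1,1],
    [[0,0,0],0.1,1],
    [[0,0,0],0.1,1],
    [[0,0,0],0.1,1],
    [[0,0,0],0.1,1]
  ]
}}

```text
time_s: 40.12
tool_pos: [0.6567, -0.1691, 0.0459]
ee_rot: [-3.141, 0.002, 0.783]
wrist_force: [-9.6, -3.3, 10.2]
gripper_width: 0.011
gripper_force: 50.4
```

Emit:
{"op": "step_arm", "data": {
  "plan": [
    [[0,0,0],0.1,1],
    [[0,0,0],0.1,1],
    [[0,0,0],0.1,1],
    [[0,0,0],0.1,1],
    [[0,0,0],0.1,1],
    [[0,0,0],0,1],
    [[0,0,0],0,1],
    [[0,0,0],0,1],
    [[0,0,0],0,1],
    [[0,0,0],0,1]
  ]
}}

```text
time_s: 40.95
tool_pos: [0.6566, -0.1688, 0.0458]
ee_rot: [-3.141, 0.002, 0.288]
wrist_force: [-9.1, -2.9, 10.3]
gripper_width: 0.0108
gripper_force: 50.6
```

```bash
python3 - <<'E'
from h import *
im=capture("wrist");s=capture("scene")
a=np.hstack([cv2.resize(im,(400,300)),cv2.resize(s[360:420,256:336],(400,300),interpolation=cv2.INTER_CUBIC)]);cv2.imwrite("pics/w12.png",a[:,:,::-1])
E
```

```text
(no output)
```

View pics/w12.png

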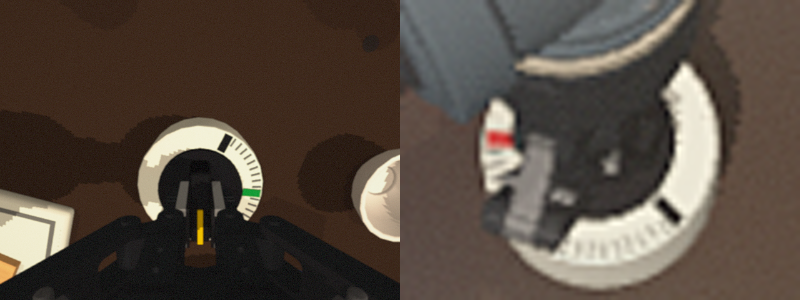

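The dial followed the gripper, with the pointer toward the robot past red (dial about 2.63). Now I'll turn it back 1.43 rad.

Emit:
{"op": "step_arm", "data": {
  "plan": [
    [[0,0,0],-0.1,1],
    [[0,0,0],-0.1,1],
    [[0,0,0],-0.1,1],
    [[0,0,0],-0.1,1],
    [[0,0,0],-0.1,1],
    [[0,0,0],-0.1,1],
    [[0,0,0],-0.1,1],
    [[0,0,0],-0.1,1],
    [[0,0,0],-0.1,1],
    [[0,0,0],-0.1,1]
  ]
}}

```text
time_s: 41.88
tool_pos: [0.657, -0.1692, 0.0459]
ee_rot: [-3.141, 0.001, 1.293]
wrist_force: [-6.6, -4.1, 7.6]
gripper_width: 0.0106
gripper_force: 50.2
```

Emit:
{"op": "step_arm", "data": {
  "plan": [
    [[0,0,0],-0.1,1],
    [[0,0,0],-0.1,1],
    [[0,0,0],-0.1,1],
    [[0,0,0],-0.1,1],
    [[0,0,0],-0.03,1],
    [[0,0,0],0,1],
    [[0,0,0],0,1],
    [[0,0,0],0,1],
    [[0,0,0],0,1],
    [[0,0,0],0,1]
  ]
}}

```text
time_s: 42.72
tool_pos: [0.6572, -0.1692, 0.0458]
ee_rot: [-3.141, 0.001, 1.718]
wrist_force: [-5.7, -4.9, 6.7]
gripper_width: 0.0108
gripper_force: 50.1
```

Emit:
{"op": "step_arm", "data": {
  "plan": [
    [[0,0,0],0,0.6],
    [[0,0,0],0,0.6],
    [[0,0,0],0,0.4],
    [[0,0,0],0,0.4],
    [[0,0,-20],0,0.4],
    [[0,0,-40],0,0.4],
    [[0,0,-40],0,0.4],
    [[0,0,-40],0,0.4],
    [[-30,0,-30],0,0.4],
    [[-20,0,-20],0,0.4]
  ]
}}

```text
time_s: 43.55
tool_pos: [0.6657, -0.218, 0.239]
ee_rot: [3.137, 0.003, 1.719]
wrist_force: [-0.4, 0.0, 0.1]
gripper_width: 0.0512
gripper_force: 0.0
```

```bash
python3 - <<'E'
from tim import *
im=capture("wrist");c=cam("wrist");s=sense();print(s["tool_pos"],s["ee_rot"])
cv2.imwrite("pics/w13.png",im[:,:,::-1]);
# predicted timer pixel
K,p,R=c;v=R.T@(np.array([.658,-.169,.036])-p);u=K@np.array([v[0],-v[1],-v[2]]);u=u[:2]/u[2];print(u)
x,y=map(int,u);timer(im,c,(max(0,x-65),max(0,y-65),x+65,y+65))
E
```

```text
[ 0.66657749 -0.2220064   0.24182308] [3.13399759 0.00569091 1.71634101]
[317.85706556 147.42090201]
centre (317.4923400878906, 150.60708618164062) [ 0.65807201 -0.17171086  0.036     ]
red -2.544984573356121
green -1.3815200217293815
pointer yaw -1.4193115162123586 pointer base [ 0.65807509 -0.1724082 ] yel mean [ 0.66006535 -0.18544591] len 0.026377491144986276
zero from green -0.18152002172938153 dial 1.2377914944829769
zero from red -0.14498457335612125 dial 1.2743269428562378
```

View pics/w13.png

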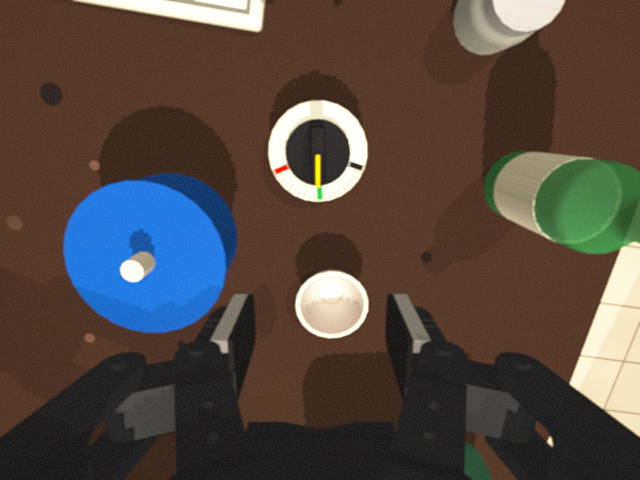

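The pointer (318,155→185) points at the green mark (320,194). I'll take one settled reading and a last overall check.

Emit:
{"op": "step_arm", "data": {
  "plan": [
    [[0,0,0],0,0.4],
    [[0,0,0],0,0.4],
    [[0,0,0],0,0.4],
    [[0,0,0],0,0.4],
    [[0,0,0],0,0.4],
    [[0,0,0],0,0.4],
    [[0,0,0],0,0.4],
    [[0,0,0],0,0.4],
    [[0,0,0],0,0.4],
    [[0,0,0],0,0.4]
  ]
}}

```text
time_s: 44.43
tool_pos: [0.6647, -0.2172, 0.2345]
ee_rot: [3.142, -0.0, 1.718]
wrist_force: [0.1, -0.2, -0.2]
gripper_width: 0.0512
gripper_force: 0.0
```

```bash
python3 - <<'E'
from tim import *
im=capture("wrist");c=cam("wrist")
timer(im,c,(255,85,380,215))
t=capture("top");ct=cam("top");b=blobs(t,(100,120,60),(125,255,255),(420,200,500,290),200)[0];e=cv2.fitEllipse(cv2.convexHull(b));print("lid",e,onz(ct,e[0],.078))
b=blobs(t,(3,150,120),(18,255,255),(420,200,500,290),2);print("gasket px",[cv2.contourArea(x) for x in b])
E
```

```text
centre (319.4475402832031, 152.65170288085938) [ 0.65633288 -0.16709981  0.036     ]
red -2.5411450243123483
green -1.3862052830802898
pointer yaw -1.4123781336254413 pointer base [ 0.65626742 -0.16755313] yel mean [ 0.65836963 -0.18071199] len 0.02665143452477059
zero from green -0.18620528308028983 dial 1.2261728505451517
zero from red -0.14114502431234843 dial 1.2712331093130924Traceback (most recent call last):
  File "<stdin>", line 4, in <module>
IndexError: list index out of range
```

```bash
python3 -c "
from cell import r
print(r.hand_in())"
```

```text
the job is handed in; nothing more can be done
None
```

I handed the job in at about 44 s: box lid flat on the board, both infusers in the tub, tub lid pressed home, and the timer wound past red and set back to green (measured about 1.20–1.23 rad against the 1.2 mark).

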